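# Put the signal filters away by length

## Task

Two square-bodied metal signal filters, a long one and a short one, have been left lying on the bare bench. Put each into the grey tray that already holds filters of its own length: set it down without dropping it, flat on the tray's floor in the free part of the row, beside the others and pointing the same way as they do.

Things in the scene. Friction and masses are not known exactly. Their poses are not given: they have to be found in the camera images.
- long_center (a point): centre (half-way up) of the long filter on the bare bench, lying flat: square aluminium housing 60 mm long, 24 mm wide, 24 mm high, with a round steel connector 12 mm long, up to 17 mm thick, on each end; 84 mm over all. x along its length, y across, z up; both ends alike. Grip it across the housing.
- short_center (a point): centre (half-way up) of the short filter on the bare bench, lying flat: square aluminium housing 32 mm long, 24 mm wide, 24 mm high, with a round steel connector 12 mm long, up to 17 mm thick, on each end; 56 mm over all. x along its length, y across, z up; both ends alike. Grip it across the housing.
- tray_long_spot (a point): middle of the free part of the long filters' tray, on its floor, 4 mm above the bench. Fixed flat grey tray, dark floor, lip 4 mm wide and 6 mm above the floor; inside 104 mm (x) by 180 mm (y). Two 84 mm filters lie along x at its +y end. x: the way a filter shall lie; y: along the row; z up. Nearest filter's side 58 mm off in +y, end lip 58 mm off in -y.
- tray_short_spot (a point): middle of the free part of the short filters' tray, on its floor, 4 mm above the bench. Fixed flat grey tray, dark floor, lip 4 mm wide and 6 mm above the floor; inside 76 mm (x) by 180 mm (y). Two 56 mm filters lie along x at its +y end. x: the way a filter shall lie; y: along the row; z up. Nearest filter's side 58 mm off in +y, end lip 58 mm off in -y.
Mind the look-alikes: they are no part of the job. Leave any purple or yellow look-alike of the part that bears tray_short_spot alone.

How it is judged:
By the outcome, as a careful person would: the job done as asked, in the order asked, and still so for the second after the job is handed in, with the robot touching nothing.
It also fails if it takes over 54 s, if anything falls off the work surface, if the arm or the gripper's body presses on something with over 40 N, if the wrist force passes 120 N, or if a joint passes its speed limit or range.

## Robot

A 7-joint arm with a two-finger parallel gripper is mounted at the origin on the work surface. World frame = base frame: x ahead of the robot, y to its left, z up, the work surface at z = 0. Lengths are in m, angles in rad, forces in N, time in s.
With the tool pointing down it reaches from about 0.4 to 0.85 m from the base axis. Payload 10.4 kg.
Tool frame: the origin (TCP) lies at the centre of the arm's flange, where the gripper is bolted on; the fingertips stand 173 mm ahead of it and the grasp point (between the pads) lies 155 mm ahead of it; z points along the fingers, y is the line along which they close (so a half turn about z gives the same grasp; the last joint's range is limited). The gripper opens to 85 mm and grips with 20 to 120 N. Pads are 22 mm wide; open, the fingers measure 114 mm over their backs; the gripper's body (76 mm by 85 mm) begins 54 mm behind the grasp point. The pads swing forward as they close: fully open they stand 13 mm farther back than shut.
Start: joints at [1.322, 0.332, -0.065, 1.46, 0.022, 1.35, -0.088], TCP at [0.14, -0.609, 0.405] pointing down, gripper open.
Joint ranges: [-2.6, 2.6], [-0.5, 2.12], [-1.47, 1.34], [0.16, 2.42], [-1.27, 4.41], [0.06, 2.06], [-2.6, 2.6]. Speed limits (rad/s): [2.22, 2.22, 2.79, 2.79, 3.14, 3.14, 3.14].

## Interface

Orientations are given as a unit quaternion [x, y, z, w].
In Python, from workcell import manip, viewer, finder gives the robot as it stands.
- The arm moves only by the tool arm_command, never from a script. Its argument "plan" is a list of rows, each an object with "dp": the shift along the tool's x, y, z in mm, a list of three; "spin": the turn about the tool's z in rad. A call has 1 to 5 rows; each row shifts and turns the commanded pose from where the row before left it, along the tool's axes as they then stand; what a row does not reach is not made up. A row lasts 1/10 s, in which the tool goes at most 50 mm and 8.59 degrees, less where a joint would pass 70% of its speed; a pose out of reach is approached as far as the arm can. A call is refused whole if a number of a shift passes 50 or a number of a turn 0.15, either way. A call with a gripper value outside its range is refused whole. "grip" is the closure, from -1 (fully open) to 1 (shut), set as the call begins (left out, the last holds). The fingers move at their own pace and stop on an object; "newtons" is the grip in N (left out, the last holds). Time passes only in rows, so rows that do not move let the fingers close. It gives the time, the measured TCP pose, the force, the opening and the grip force at its end, in the units of the state.
- manip.get_obs(): the state, without advancing time (a new reading comes with each control period).
- viewer.camera(name): name is "scene" or "side" or "wrist"; returns the picture (480x640x3 uint8, blue, green, red); there is no depth.
- viewer.camera_params(name): a dict with "vertical_fov" (degrees; the focal length in pixels is half the picture's height over the tangent of half this angle, whatever the lens; pixels are square), "cx", "cy" (the principal point, pixels), "R" (3x3) and "t" (3): a world point X has camera coordinates R X + t; the wrist camera has in their place "T_tool_cam" (4x4, takes a point from camera to tool coordinates, whose origin is the TCP and whose axes are the flange's). Camera axes: x right, y down, z forward; pixel columns grow to the right and rows downward; lengths in m; the calibration is good to about 2 mm. A picture is of the moment at which its call begins: read the wrist's pose just before it. camera_params takes no time and is no camera call.
- manip.hand_in(): hands the job in; it is judged then, once.
Trained networks look in the newest picture that a camera, given by its name, has taken for a name from the list of things; names that differ only in an ending like _2 or _b are one class to them, and where a whole thing is asked for, a point or a joint stands for the part that bears it (a point fixed in the world has none). Each returns a list of dicts, best first, with "score" (0 to 1); they miss things now and then, are a little off and sometimes report something else, mostly with a low value. They report only what shows in the picture. A call takes as long as a camera call. They do not tell look-alikes from the thing itself.
- finder.find_in(camera, thing): "position" ([x, y, z] in m, in world coordinates, good to about 4 mm: the middle of the surface that is visible of it).
The state is a dict: "clock": time; "joint_pos": joint angles; "joint_velocities": joint speeds; "tau": joint torques, N m; "position": TCP position; "ee_rot": TCP orientation; "ft_force": force on the tool from outside, world axes, zero at the start; "torque": the same for the moment, N m; "grip_width": opening from 0.0 (shut) to 1.0 (fully open); "grasp_force": force on a finger pad.
Only numpy, scipy, OpenCV 4.12 (cv2) and the standard library are available. Lean on these libraries where they do the work, as an engineer would, in place of code of your own. Each camera call takes 0.05 s, during which the arm holds its last target. There are 200 camera calls.

## Working session

There is one attempt and no reset: what is moved stays moved. The work goes in short steps, Python scripts to look and compute and a tool call to move; the robot and the scene stay as the last step left them, time stands still between calls to the robot, and variables do not carry over. Pictures are saved under pics/ and viewed, at most 10 in all, crops included, and the job is handed in when it is done.

Besides the shell and the picture viewer there is one more tool, called after ">>>" as name(argument=value, ...), one argument or row to a line, values as JSON. arm_command: Moves the arm, as the interface text tells. Its arguments: {"type":"object","properties":{"plan":{"type":"array","items":{"type":"object","properties":{"dp":{"type":"array","items":{"type":"number"}},"spin":{"type":"number"}}}},"grip":{"type":"number"},"newtons":{"type":"number"}},"required":["plan"]}

```bash
mkdir -p pics; ls; cat > h.py <<'E'
import numpy as np, cv2
from workcell import manip, viewer, finder
from scipy.spatial.transform import Rotation as Ro
def snap(c,f):
    o=manip.get_obs(); im=viewer.camera(c); cv2.imwrite('pics/'+f,im); return o,im
def cam(c,o=None):
    p=viewer.camera_params(c); f=240/np.tan(np.radians(p['vertical_fov'])/2)
    if 'R' in p: R,t=np.array(p['R']),np.array(p['t'])
    else:
        T=np.eye(4);T[:3,:3]=Ro.from_quat(o['ee_rot']).as_matrix();T[:3,3]=o['position']
        M=np.linalg.inv(T@np.array(p['T_tool_cam']));R,t=M[:3,:3],M[:3,3]
    return f,p['cx'],p['cy'],R,t
def proj(C,X):
    f,cx,cy,R,t=C;x=R@np.array(X)+t;return np.array([cx+f*x[0]/x[2],cy+f*x[1]/x[2]])
def plane(C,uv,z):
    f,cx,cy,R,t=C;d=R.T@np.array([(uv[0]-cx)/f,(uv[1]-cy)/f,1]);c=-R.T@t;return c+d*(z-c[2])/d[2]
E
python3 - <<'E'
from h import *
print(viewer.camera_params('scene'),viewer.camera_params('wrist'))
for c in('scene','side'):
    o,im=snap(c,c+'0.png');C=cam(c)
    for n in('long_center','short_center','tray_long_spot','tray_short_spot'):
        for r in finder.find_in(c,n)[:4]: print(c,n,round(r['score'],2),np.round(r['position'],3),proj(C,r['position']).round())
print(o)
E
```

```text
pics
{'vertical_fov': 56.40732690200615, 'cx': 316.8564929939211, 'cy': 245.6216971125555, 'R': array([[ 0.6230224 ,  0.78215707, -0.0085677 ],
       [ 0.64176392, -0.51739387, -0.56607655],
       [-0.44719365,  0.34717994, -0.82430815]]), 't': array([-0.18393481, -0.29922714,  1.23503194])} {'vertical_fov': 66.49735520488106, 'cx': 313.419130703377, 'cy': 238.7291022674711, 'T_tool_cam': array([[-4.38793804e-04, -9.54017640e-01, -2.99750145e-01,
         7.68323872e-02],
       [ 9.99999899e-01, -3.90835058e-04, -2.19950588e-04,
        -5.55990990e-04],
       [ 9.26838761e-05, -2.99750211e-01,  9.54017716e-01,
         3.04955621e-02],
       [ 0.00000000e+00,  0.00000000e+00,  0.00000000e+00,
         1.00000000e+00]])}
scene long_center 0.59 [0.458 0.081 0.025] [388. 219.]
scene short_center 0.61 [ 0.463 -0.093  0.024] [331. 260.]
scene tray_long_spot 0.72 [0.636 0.143 0.003] [462. 260.]
scene tray_short_spot 0.79 [ 0.61  -0.2    0.002] [337. 343.]
scene tray_short_spot 0.67 [ 0.31  -0.226  0.006] [243. 251.]
scene tray_short_spot 0.58 [ 0.234 -0.45   0.004] [137. 283.]
scene 
[... 513 characters left out ...]
  0.33251573, -0.06472314,  1.46045026,  0.02161091,
        1.34986456, -0.08849408]), 'joint_velocities': array([ 5.62127360e-05, -4.25290329e-03,  1.39168157e-05, -1.36555216e-03,
        1.77355799e-04, -4.68139198e-04, -4.22798673e-04]), 'tau': array([-4.63436231e-05, -6.24742556e+01,  4.92226845e-02, -3.91293347e+01,
        1.63922907e-02,  6.61133745e-03, -6.02510136e-05]), 'position': array([ 0.13993183, -0.60909365,  0.40437291]), 'ee_rot': array([ 9.93632173e-01,  1.12672231e-01, -3.90280200e-05, -2.68379336e-04]), 'ft_force': array([-0.06697451,  0.49410132,  0.10612529]), 'torque': array([0.02051106, 0.02295109, 0.02090618]), 'grasp_force': 0.0, 'grip_width': 1.0008750194003992}
```

View pics/scene0.png

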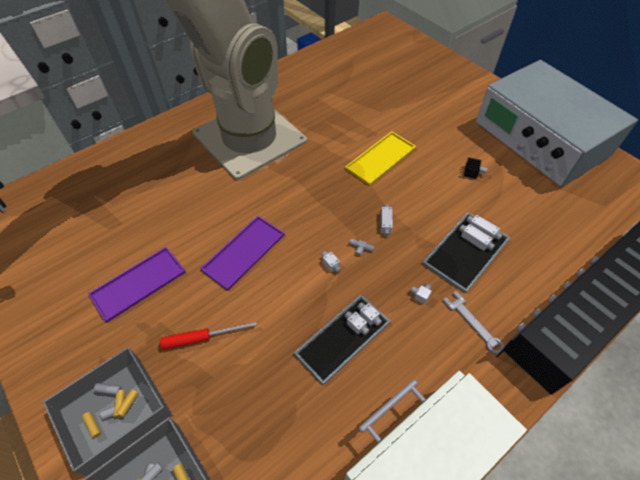

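View pics/side0.png

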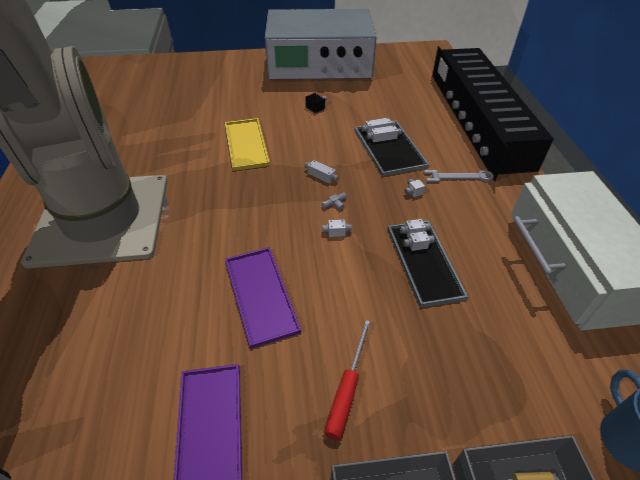

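The scene picture shows the following:
- **Long filter:** (388,219).
- **Short-filter candidates:** two-ended filter at (331,260), cube-like part at (423,293), tee at (361,246), black part at (475,168).
- **Grey trays:** long (466,252), short (342,340). The purple and yellow trays are look-alikes.

My choices are (388,219) and (331,260). I'll check them in one rectified top-down crop.

```bash
python3 - <<'E'
from h import *
# top-down rectification at z=0.020: px u=(0.28-y)*1100... x to the up
out=[]
P=[(0.40,0.25),(0.40,-0.33),(0.72,-0.33),(0.72,0.25)]
for c in('scene','side'):
    im=cv2.imread(f'pics/{c}0.png');C=cam(c)
    src=np.float32([proj(C,(x,y,0.02)) for x,y in P])
    dst=np.float32([((x-.40)*1000,(.25-y)*1000) for x,y in P])
    out.append(cv2.warpPerspective(im,cv2.getPerspectiveTransform(src,dst),(320,580),flags=cv2.INTER_CUBIC))
cv2.imwrite('pics/top.png',np.hstack(out))
E
```

```text
(no output)
```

View pics/top.png

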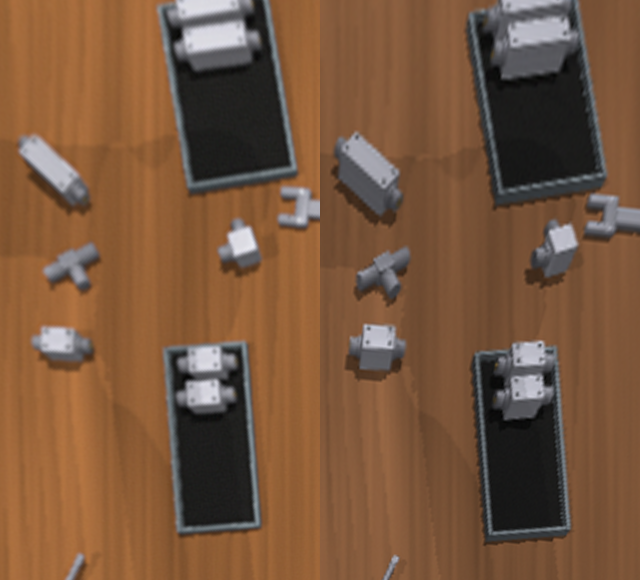

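The crop (x right, y up, 1 px = 1 mm) shows the long filter at (53,172) lying at about -43°. The short one is at (61,343) and nearly along x, with a connector on both ends. The part at (240,247) is an elbow, and the tee at (72,265) is a distractor. Next I move over the area for a wrist look.

>>> arm_command(
  plan=[
    {"dp": [35, -31, 0]},
    {"dp": [35, -31, 0]},
    {"dp": [35, -31, 0]},
    {"dp": [35, -31, 0]},
    {"dp": [35, -31, 0]},
  ],
  grip=-1,
)

```text
invalid input at $.plan[0]: expected keys dp, spin
```

>>> arm_command(
  plan=[
    {"dp": [35, -31, 0]},
    {"dp": [35, -31, 0]},
    {"dp": [35, -31, 0]},
    {"dp": [35, -31, 0]},
    {"dp": [35, -31, 0]},
  ],
)

```text
invalid input at $.plan[0]: expected keys dp, spin
```

>>> arm_command(
  plan=[
    {"dp": [35, -31, 0]},
    {"dp": [35, -31, 0]},
    {"dp": [35, -31, 0]},
    {"dp": [35, -31, 0]},
    {"dp": [35, -31, 0]},
  ],
)

```text
invalid input at $.plan[0]: expected keys dp, spin
```

>>> arm_command(
  plan=[
    {"dp": [35, -31, 0], "spin": 0},
    {"dp": [35, -31, 0], "spin": 0},
    {"dp": [35, -31, 0], "spin": 0},
    {"dp": [35, -31, 0], "spin": 0},
    {"dp": [35, -31, 0], "spin": 0},
  ],
  grip=-1,
)

```text
clock: 1.0
position: [0.2766, -0.4172, 0.405]
ee_rot: [0.994, 0.113, 0.0, 0.0]
ft_force: [1.1, -0.5, 0.4]
grip_width: 0.999
grasp_force: 0.0
```

>>> arm_command(
  plan=[
    {"dp": [35, -31, 0], "spin": 0},
    {"dp": [35, -31, 0], "spin": 0},
    {"dp": [35, -31, 0], "spin": 0},
    {"dp": [35, -31, 0], "spin": 0},
    {"dp": [35, -31, 0], "spin": 0},
  ],
)

```text
clock: 1.5
position: [0.4124, -0.2269, 0.4051]
ee_rot: [0.994, 0.113, 0.0, 0.0]
ft_force: [1.1, -0.6, -0.3]
grip_width: 1.0
grasp_force: 0.0
```

>>> arm_command(
  plan=[
    {"dp": [35, -31, 0], "spin": 0},
    {"dp": [35, -31, 0], "spin": 0},
    {"dp": [35, -31, 0], "spin": 0},
    {"dp": [35, -31, 0], "spin": 0},
    {"dp": [35, -31, 0], "spin": 0},
  ],
)

```text
clock: 2.0
position: [0.5483, -0.0369, 0.405]
ee_rot: [0.994, 0.112, 0.0, 0.0]
ft_force: [0.9, -1.1, 0.7]
grip_width: 1.002
grasp_force: 0.0
```

```bash
cat >> h.py <<'E'
def top(C,im,x0,x1,y0,y1,z,s):
    P=[(x0,y0),(x0,y1),(x1,y0),(x1,y1)]
    H=cv2.getPerspectiveTransform(np.float32([proj(C,(x,y,z)) for x,y in P]),np.float32([((x-x0)*s,(y1-y)*s) for x,y in P]))
    return cv2.warpPerspective(im,H,(int((x1-x0)*s),int((y1-y0)*s)),flags=cv2.INTER_CUBIC)
E
python3 - <<'E'
from h import *
viewer.camera('wrist');o,im=snap('wrist','w0.png');C=cam('wrist',o)
for n in('long_center','short_center','tray_long_spot','tray_short_spot'):
    for r in finder.find_in('wrist',n)[:3]: print(n,round(r['score'],2),np.round(r['position'],3),proj(C,r['position']).round())
# top faces of parts on bench at z=.024
a=top(C,im,.39,.53,-.13,.12,.024,2400)
b=top(C,im,.54,.72,-.33,.26,.010,1000)
cv2.imwrite('pics/t1.png',np.hstack([a,np.vstack([b,np.zeros((10,180,3),np.uint8)])]))
print(o['position'],o['joint_pos'].round(2))
E
```

```text
long_center 0.89 [0.46  0.083 0.023] [189. 267.]
tray_long_spot 0.86 [0.637 0.15  0.005] [148.  70.]
tray_short_spot 0.85 [ 0.266 -0.379  0.006] [524. 472.]
tray_short_spot 0.75 [0.304 0.229 0.002] [ 54. 353.]
tray_short_spot 0.69 [ 0.614 -0.195  0.006] [491. 181.]Traceback (most recent call last):
  File "<stdin>", line 8, in <module>
    return _nx.concatenate(arrs, 0, dtype=dtype, casting=casting)
           ~~~~~~~~~~~~~~~^^^^^^^^^^^^^^^^^^^^^^^^^^^^^^^^^^^^^^^
ValueError: all the input array dimensions except for the concatenation axis must match exactly, but along dimension 1, the array at index 0 has size 179 and the array at index 1 has size 180
```

```bash
python3 - <<'E'
from h import *
o=manip.get_obs();im=cv2.imread('pics/w0.png');C=cam('wrist',o)
a=top(C,im,.39,.53,-.13,.12,.024,2400)
b=top(C,im,.54,.72,-.33,.26,.010,1000)
m=np.zeros((600,800,3),np.uint8);m[:a.shape[0],:a.shape[1]]=a;m[:b.shape[0],400:400+b.shape[1]]=b
cv2.imwrite('pics/t1.png',m)
print(o['position'],o['joint_pos'].round(2))
E
```

```text
[ 0.54724723 -0.03944736  0.40461499] [ 0.56  0.22 -0.65  1.64  0.14  1.33 -1.46]
```

View pics/t1.png

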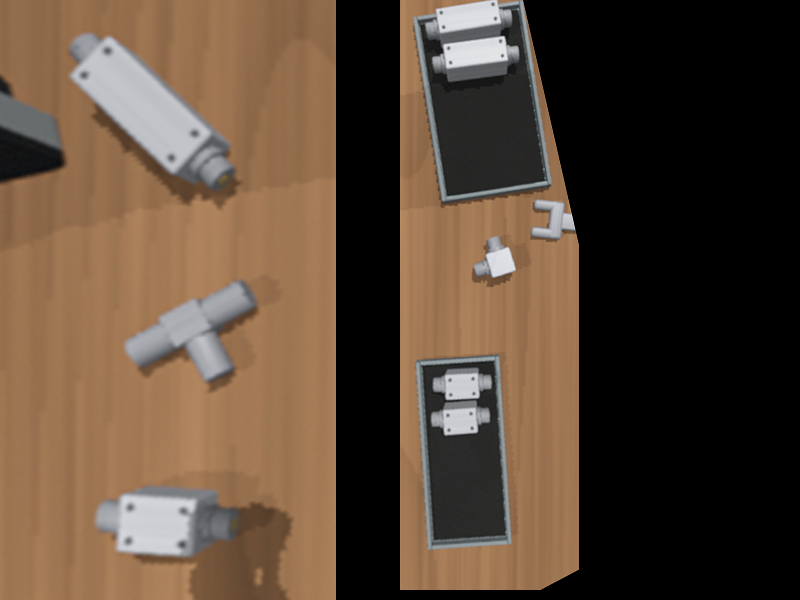

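The rectified wrist view gives these values:

| Item | Pixel | x (m) | y (m) | Yaw |
|---|---|---|---|---|
| Long filter | (142,103) | 0.449 | 0.077 | -41° |
| Short filter | (157,523) | 0.456 | -0.098 | ≈ -3° |
| Long tray free spot | (487,132) | 0.627 | 0.128 | +7.5° |
| Short tray free spot | (466,484) | 0.606 | -0.224 | +4° |

Now I turn to the long filter, choosing the side that keeps joint 7 near mid-range.

>>> arm_command(
  plan=[
    {"dp": [0, 0, 8], "spin": -0.147},
    {"dp": [0, 0, 8], "spin": -0.147},
    {"dp": [0, 0, 8], "spin": -0.147},
    {"dp": [0, 0, 8], "spin": -0.147},
    {"dp": [0, 0, 8], "spin": -0.147},
  ],
)

```text
clock: 2.8
position: [0.547, -0.0401, 0.3646]
ee_rot: [0.886, 0.464, -0.0, 0.001]
ft_force: [-0.4, -0.1, -0.2]
grip_width: 0.995
grasp_force: 0.0
```

>>> arm_command(
  plan=[
    {"dp": [0, 0, 8], "spin": -0.147},
    {"dp": [0, 0, 8], "spin": -0.147},
    {"dp": [0, 0, 8], "spin": -0.147},
    {"dp": [0, 0, 8], "spin": -0.147},
    {"dp": [0, 0, 8], "spin": -0.147},
  ],
)

```text
clock: 3.3
position: [0.547, -0.0402, 0.3245]
ee_rot: [0.66, 0.751, -0.0, 0.0]
ft_force: [-0.0, -0.7, 0.2]
grip_width: 1.001
grasp_force: 0.0
```

>>> arm_command(
  plan=[
    {"dp": [0, 0, 8], "spin": -0.147},
    {"dp": [0, 0, 8], "spin": -0.147},
    {"dp": [0, 0, 8], "spin": -0.147},
    {"dp": [0, 0, 8], "spin": -0.147},
    {"dp": [0, 0, 8], "spin": -0.147},
  ],
)

```text
clock: 3.8
position: [0.5471, -0.0402, 0.2845]
ee_rot: [0.346, 0.938, -0.001, 0.0]
ft_force: [0.7, -0.5, 0.1]
grip_width: 0.999
grasp_force: 0.0
```

```bash
cat >> h.py <<'E'
def need(x,y,z,yaw):
    "remaining shift in tool axes (mm) and spin to reach a TCP pose, pointing down"
    o=manip.get_obs();R=Ro.from_quat(o['ee_rot']).as_matrix();y0=np.arctan2(R[1,0],R[0,0])
    d=R.T@(np.array([x,y,z])-o['position'])*1000
    sp=-((yaw-y0+np.pi)%(2*np.pi)-np.pi)
    print('pos',o['position'].round(4),'yaw',round(y0,3),'tilt',R[2,2].round(4),'need now',d.round(1),'spin',round(sp,3),'F',o['ft_force'].round(1),'w',round(o['grip_width'],3),'gf',round(o['grasp_force'],1),'t',o['clock'],'j',o['joint_pos'].round(2))
    c,s=np.cos(yaw),np.sin(yaw);w=np.array([x,y,z])-o['position'];print(' after spin:',np.round([(c*w[0]+s*w[1])*1e3,(s*w[0]-c*w[1])*1e3,-w[2]*1e3],1))
E
python3 -c "
from h import *
need(.451,.0775,.285,2.426)"
```

```text
pos [ 0.5471 -0.0402  0.2845] yaw 2.434 tilt -1.0 need now [149.5  27.   -0.7] spin 0.008 F [ 0.7 -0.5  0.1] w 0.999 gf 0.0 t 3.8 j [ 0.77  0.43 -0.94  1.77  0.38  1.14  0.57]
 after spin: [149.8  25.8  -0.5]
```

>>> arm_command(
  plan=[
    {"dp": [37, 7, 0], "spin": 0},
    {"dp": [37, 7, 0], "spin": 0},
    {"dp": [37, 7, 0], "spin": 0},
    {"dp": [38, 6, 0], "spin": 0},
    {"dp": [0, 0, 0], "spin": 0},
  ],
)

```text
clock: 4.3
position: [0.4496, 0.0816, 0.2847]
ee_rot: [0.346, 0.938, -0.001, 0.0]
ft_force: [0.3, -0.9, 0.2]
grip_width: 1.002
grasp_force: 0.0
```

```bash
python3 - <<'E'
from h import *
o,im=snap('wrist','w1.png');C=cam('wrist',o)
for r in finder.find_in('wrist','long_center')[:2]: print(round(r['score'],2),np.round(r['position'],4))
a=top(C,im,.39,.51,.02,.14,.024,4000)
b=top(C,im,.54,.72,.05,.26,.010,1600)
m=np.zeros((500,790,3),np.uint8);m[:a.shape[0],:a.shape[1]]=a;m[:b.shape[0],490:490+b.shape[1]]=b
cv2.imwrite('pics/t2.png',m)
need(.451,.0775,.2,2.426)
E
```

```text
0.7 [0.4486 0.0892 0.0248]
pos [0.4521 0.0782 0.2849] yaw 2.43 tilt -1.0 need now [ 0.5 -1.2 84.9] spin 0.004 F [ 0.8 -1.5  0.8] w 0.997 gf 0.0 t 4.4 j [ 0.74  0.22 -1.08  1.98  0.22  1.07  0.42]
 after spin: [ 0.3 -1.3 84.9]
```

View pics/t2.png

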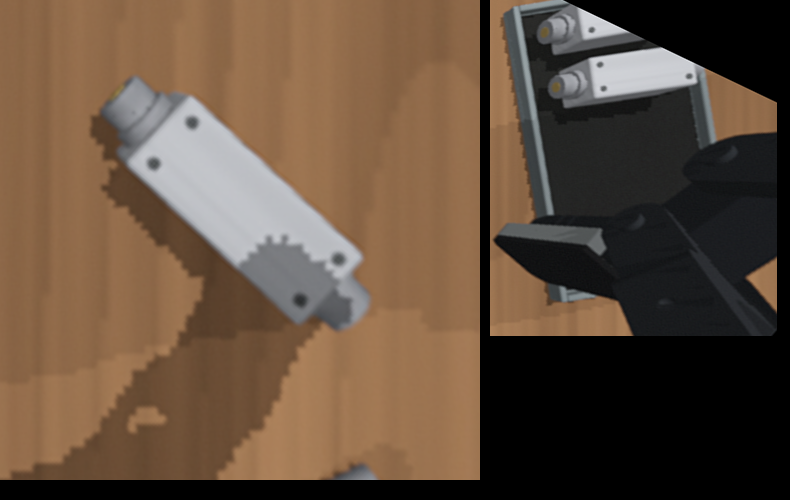

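The long filter's top face centres at (244,208), but the arm was still settling when that was taken. I'll measure again at rest.

```bash
cat >> h.py <<'E'
def face(C,im,x,y,z,r=.07,T=150):
    "centre and angle of the bright aluminium top face near x,y"
    a=top(C,im,x-r,x+r,y-r,y+r,z,4000);hs=cv2.cvtColor(a,cv2.COLOR_BGR2HSV)
    m=((hs[...,1]<40)&(hs[...,2]>T)).astype(np.uint8)
    m=cv2.morphologyEx(m,cv2.MORPH_CLOSE,np.ones((15,15)));m=cv2.morphologyEx(m,cv2.MORPH_OPEN,np.ones((15,15)))
    for c in cv2.findContours(m,0,2)[0]:
        if cv2.contourArea(c)<3000: continue
        (u,v),(w,h),an=cv2.minAreaRect(c);print('face',round(x-r+u/4000,4),round(y+r-v/4000,4),'size mm',round(w/4,1),round(h/4,1),'ang(img)',round(an,1))
E
python3 - <<'E'
from h import *
viewer.camera('wrist');o,im=snap('wrist','w2.png');C=cam('wrist',o)
for r in finder.find_in('wrist','long_center')[:2]: print(round(r['score'],2),np.round(r['position'],4))
face(C,im,.451,.082,.024,T=100)
o0=dict(position=np.array([.5472,-.0394,.4046]),ee_rot=[.9936,.1125,0,0])
face(cam('wrist',o0),cv2.imread('pics/w0.png'),.451,.082,.024,T=120)
for c in('scene','side'): face(cam(c),cv2.imread(f'pics/{c}0.png'),.451,.082,.024,T=120)
need(.451,.0775,.2,2.426)
E
```

```text
0.97 [0.452  0.0937 0.0231]
face 0.4498 0.0887 size mm 82.4 24.4 ang(img) 43.0
face 0.4514 0.0742 size mm 83.1 26.2 ang(img) 43.5
face 0.4536 0.0813 size mm 82.5 25.1 ang(img) 42.7
face 0.4478 0.0858 size mm 66.2 24.1 ang(img) 42.7
pos [0.4528 0.0777 0.2847] yaw 2.428 tilt -1.0 need now [ 1.3 -1.3 84.7] spin 0.002 F [ 0.3 -0.6  0.2] w 0.999 gf 0.0 t 4.55 j [ 0.74  0.22 -1.08  1.98  0.22  1.07  0.42]
 after spin: [ 1.3 -1.4 84.7]
```

View pics/w2.png

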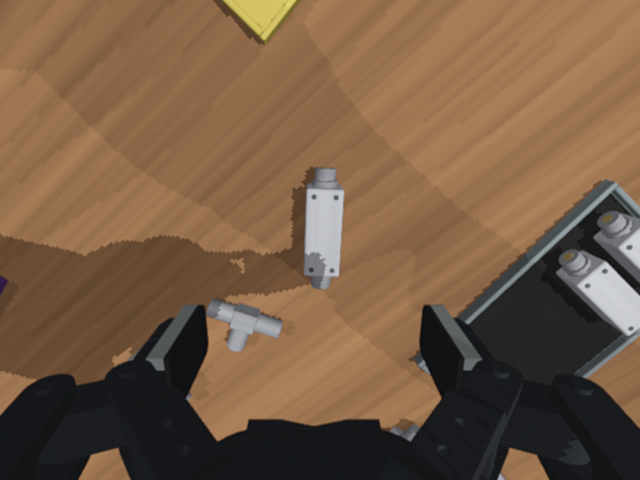

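```bash
python3 - <<'E'
from h import *
o=manip.get_obs();C=cam('wrist',o);R=Ro.from_quat(o['ee_rot']).as_matrix()
for p in [(0,.0425,.155),(0,-.0425,.155),(0,0,.155),(0,0,.2607)]: print(p,proj(C,R@p+o['position']).round(1))
for p in [(.451,.0775,.024),(.4515,.082,.024),(.45,.0885,.024)]: print(p,proj(C,p).round(1))
E
```

```text
(0, 0.0425, 0.155) [421.9 331.9]
(0, -0.0425, 0.155) [202.5 332. ]
(0, 0, 0.155) [312.2 331.9]
(0, 0, 0.2607) [312.7 245.4]
(0.451, 0.0775, 0.024) [310.7 243.4]
(0.4515, 0.082, 0.024) [316.4 239.7]
(0.45, 0.0885, 0.024) [322.4 231.9]
```

The raw wrist view shows the filter centred at (323,231), with the tool axis at (313,245). The finger midline is near column 314, so the camera agrees with the tool. I go by this near-axis view, blended with the scene camera, aim for (0.450, 0.086) at -43°, and check lower down.

>>> arm_command(
  plan=[
    {"dp": [4, 2, 20], "spin": 0.02},
    {"dp": [4, 2, 20], "spin": 0.018},
    {"dp": [0, 0, 20], "spin": 0},
    {"dp": [0, 0, 0], "spin": 0},
    {"dp": [0, 0, 0], "spin": 0},
  ],
)

```text
clock: 5.05
position: [0.4492, 0.0871, 0.2249]
ee_rot: [0.366, 0.931, 0.0, -0.0]
ft_force: [-0.6, -0.2, 0.8]
grip_width: 0.999
grasp_force: 0.0
```

```bash
python3 - <<'E'
from h import *
o,im=snap('wrist','w3.png');C=cam('wrist',o)
for r in finder.find_in('wrist','long_center')[:2]: print(round(r['score'],2),np.round(r['position'],4))
face(C,im,.451,.082,.024,T=100)
cv2.imwrite('pics/w3c.png',im[100:480,100:540])
need(.45,.086,.178,2.391)
E
```

```text
0.81 [0.4487 0.0886 0.0239]
face 0.475 0.0186 size mm 12.8 23.0 ang(img) 90.0
face 0.4494 0.0892 size mm 81.8 24.3 ang(img) 42.7
pos [0.4495 0.0874 0.2256] yaw 2.392 tilt -1.0 need now [-1.2 -0.7 47.6] spin 0.001 F [-0.6 -0.4 -0.2] w 0.999 gf 0.0 t 5.15 j [ 0.64  0.32 -1.02  2.04  0.34  0.96  0.26]
 after spin: [-1.3 -0.6 47.6]
```

View pics/w3c.png

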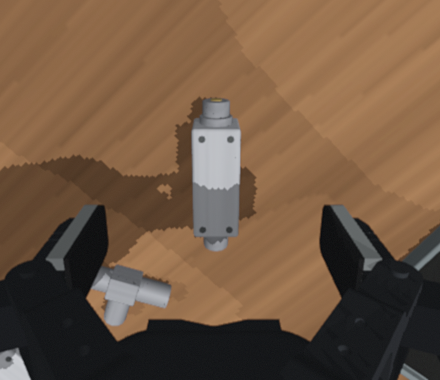

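The filter is square between the fingers at crop (216,180), and measured at (0.4494, 0.0892), 2 mm off. Now I descend and close.

>>> arm_command(
  plan=[
    {"dp": [1, 1, 15], "spin": 0},
    {"dp": [0, 0, 15], "spin": 0},
    {"dp": [0, 0, 12], "spin": 0},
    {"dp": [0, 0, 5], "spin": 0},
    {"dp": [0, 0, 0], "spin": 0},
  ],
)

```text
clock: 5.65
position: [0.4488, 0.0889, 0.1776]
ee_rot: [0.366, 0.931, -0.0, -0.0]
ft_force: [0.2, 0.4, -0.9]
grip_width: 1.002
grasp_force: 0.0
```

>>> arm_command(
  plan=[
    {"dp": [0, 0, 0], "spin": 0},
    {"dp": [0, 0, 0], "spin": 0},
    {"dp": [0, 0, 0], "spin": 0},
    {"dp": [0, 0, 0], "spin": 0},
    {"dp": [0, 0, 0], "spin": 0},
  ],
  grip=1,
  newtons=50,
)

```text
clock: 6.15
position: [0.449, 0.0891, 0.1781]
ee_rot: [0.366, 0.931, 0.0, 0.0]
ft_force: [-1.0, -0.6, 5.6]
grip_width: 0.267
grasp_force: 49.5
```

>>> arm_command(
  plan=[
    {"dp": [0, 0, 0], "spin": 0},
    {"dp": [0, 0, 0], "spin": 0},
    {"dp": [0, 0, 0], "spin": 0},
  ],
)

```text
clock: 6.45
position: [0.4491, 0.089, 0.1781]
ee_rot: [0.366, 0.931, 0.0, 0.0]
ft_force: [-0.5, -0.7, 6.9]
grip_width: 0.273
grasp_force: 49.6
```

Grasped: the opening is 23 mm and the grip 50 N. Lifting and turning towards the tray direction.

>>> arm_command(
  plan=[
    {"dp": [0, 0, -20], "spin": 0},
    {"dp": [0, 0, -30], "spin": 0},
    {"dp": [0, 0, -30], "spin": 0},
    {"dp": [0, 0, 0], "spin": -0.14},
    {"dp": [0, 0, 0], "spin": -0.14},
  ],
)

```text
clock: 6.95
position: [0.449, 0.0889, 0.2585]
ee_rot: [0.23, 0.973, -0.0, 0.001]
ft_force: [0.2, 0.2, -1.4]
grip_width: 0.269
grasp_force: 49.1
```

>>> arm_command(
  plan=[
    {"dp": [0, 0, 0], "spin": -0.14},
    {"dp": [0, 0, 0], "spin": -0.14},
    {"dp": [0, 0, 0], "spin": -0.14},
    {"dp": [0, 0, 0], "spin": -0.14},
    {"dp": [0, 0, 0], "spin": -0.04},
  ],
)

```text
clock: 7.45
position: [0.4487, 0.0888, 0.2575]
ee_rot: [-0.068, 0.998, 0.0, -0.0]
ft_force: [-0.5, -0.0, -0.1]
grip_width: 0.267
grasp_force: 49.1
```

```bash
python3 - <<'E'
from h import *
viewer.camera('wrist');o,im=snap('wrist','w4.png');C=cam('wrist',o)
need(.627,.135,.258,3.27)
# trays: grey-blue lip + black floor: use dark-floor+lip mask in each camera's rectified lip plane
def tray(C,im,x,y,nm):
    r=.15;a=top(C,im,x-r,x+r,y-r,y+r,.010,2000);cv2.imwrite('pics/'+nm,a)
    hs=cv2.cvtColor(a,cv2.COLOR_BGR2HSV);m=((hs[...,2]<60)|((hs[...,0]>80)&(hs[...,0]<125)&(hs[...,2]<190))).astype(np.uint8)
    m=cv2.morphologyEx(m,cv2.MORPH_CLOSE,np.ones((9,9)))
    m=cv2.morphologyEx(m,cv2.MORPH_OPEN,np.ones((13,13)))
    c=max(cv2.findContours(m,0,2)[0],key=cv2.contourArea);b=cv2.boxPoints(cv2.minAreaRect(c));R=cv2.minAreaRect(c)
    print(nm,'box',(np.c_[x-r+b[:,0]/2000,y+r-b[:,1]/2000]).round(4).tolist(),'size',np.round(np.array(R[1])/2,1),'ang',round(R[2],1))
for c in('scene','side'):
    s=cv2.imread(f'pics/{c}0.png')
    tray(cam(c),s,.62,.155,f'trL_{c}.png');tray(cam(c),s,.603,-.195,f'trS_{c}.png')
tray(C,im,.62,.155,'trL_w4.png')
cv2.imwrite('pics/t4.png',cv2.resize(np.hstack([cv2.imread('pics/trL_scene.png'),cv2.imread('pics/trL_w4.png')]),(800,400)))
E
```

```text
pos [0.4487 0.0888 0.2576] yaw -3.01 tilt -1.0 need now [-182.8   22.4   -0.5] spin 0.003 F [ 1.1 -0.  -1.1] w 0.265 gf 49.1 t 7.55 j [ 0.82  0.35 -1.23  2.01  0.38  1.05  1.11]
 after spin: [-182.7   23.    -0.4]
trL_scene.png box [[0.5539000034332275, 0.251800000667572], [0.6636000275611877, 0.2700999975204468], [0.6952000260353088, 0.0803999975323677], [0.5855000019073486, 0.06210000067949295]] size [192.3 111.2] ang 80.5
trS_scene.png box [[0.5598000288009644, -0.09369999915361404], [0.6437000036239624, -0.08739999681711197], [0.657800018787384, -0.27489998936653137], [0.5738999843597412, -0.28119999170303345]] size [188.1  84.1] ang 85.7
trL_side.png box [[0.5464000105857849, 0.25870001316070557], [0.6624000072479248, 0.27639999985694885], [0.6935999989509583, 0.07240000367164612], [0.5777000188827515, 0.05469999834895134]] size [206.4 117.3] ang 81.3
trS_side.png box [[0.5525000095367432, -0.08839999884366989], [0.6399999856948853, -0.08160000294446945], [0.6553000211715698, -0.27970001101493835], [0.567799985408783, -0.2865000069141388]] size [198.7  87.8] ang 85.6
trL_w4.png box [[0.4699999988079071, 0.3050000071525574], [0.7695000171661377, 0.3050000071525574], [0.7695000171661377, 0.005499999970197678], [0.4699999988079071, 0.005499999970197678]] size [299.5 299.5] ang 90.0
```

View pics/t4.png

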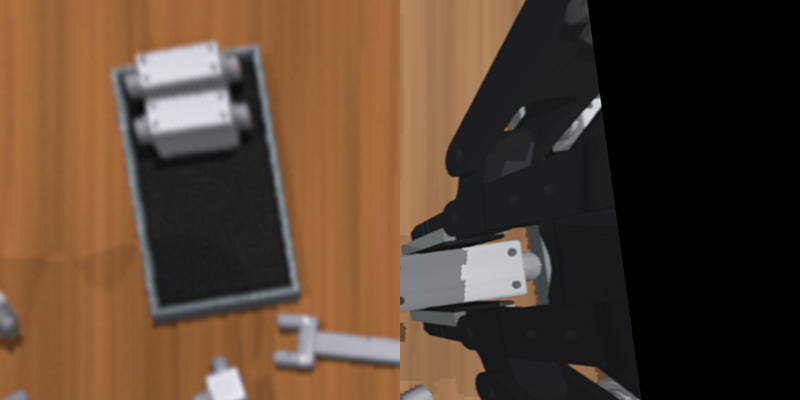

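The scene view shows the long tray's open-end corners at (155,320) and (298,297), which gives a yaw of about 8.9° and the free spot at about (0.629, 0.136). The short tray's box measures 188×84 mm, as it should, so its spot is about (0.611, -0.216) at 4.3°. Moving over the long tray.

>>> arm_command(
  plan=[
    {"dp": [0, 0, 0], "spin": -0.024},
    {"dp": [-46, 5, 0], "spin": 0},
    {"dp": [-46, 5, 0], "spin": 0},
    {"dp": [-46, 5, 0], "spin": 0},
    {"dp": [-47, 4, 0], "spin": 0},
  ],
)

```text
clock: 8.05
position: [0.6303, 0.1368, 0.257]
ee_rot: [-0.077, 0.997, -0.001, -0.0]
ft_force: [0.2, -0.2, 0.6]
grip_width: 0.269
grasp_force: 49.2
```

>>> arm_command(
  plan=[
    {"dp": [0, 0, 15], "spin": 0},
    {"dp": [0, 0, 15], "spin": 0},
    {"dp": [0, 0, 0], "spin": 0},
    {"dp": [0, 0, 0], "spin": 0},
  ],
)

```text
clock: 8.45
position: [0.6278, 0.136, 0.2275]
ee_rot: [-0.078, 0.997, -0.0, -0.001]
ft_force: [-0.1, -0.3, -0.2]
grip_width: 0.266
grasp_force: 49.3
```

```bash
python3 - <<'E'
from h import *
need(.629,.136,.1821,3.297)
o,im=snap('wrist','w5.png');C=cam('wrist',o)
def T(X,Y,z,yw=.155,s=(.629,.136)): 
    c,q=np.cos(yw),np.sin(yw);return proj(C,(s[0]+c*X-q*Y,s[1]+q*X+c*Y,z))
# expected outlines: inner lip top, and nearest filter's top edge
for X,Y in((-.052,-.058),(-.052,.058),(.052,-.058),(.052,.058)): cv2.circle(im,tuple(int(v) for v in T(X,Y,.010)),4,(0,0,255),1)
cv2.line(im,*[tuple(int(v) for v in T(X,-.058,.010)) for X in(-.052,.052)],(0,255,0),1)
cv2.line(im,*[tuple(int(v) for v in T(-.052,Y,.010)) for Y in(-.058,.12)],(0,255,0),1)
cv2.line(im,*[tuple(int(v) for v in T(X,.058,.028)) for X in(-.03,.03)],(0,0,255),1)
cv2.imwrite('pics/w5a.png',im)
E
```

```text
pos [0.6278 0.136  0.2275] yaw -2.986 tilt -1.0 need now [-1.3 -0.1 45.4] spin 0.0 F [-0.1 -0.3 -0.2] w 0.266 gf 49.3 t 8.45 j [ 0.4   0.74 -0.97  1.56  0.64  1.2   1.03]
 after spin: [-1.2 -0.2 45.4]
```

View pics/w5a.png

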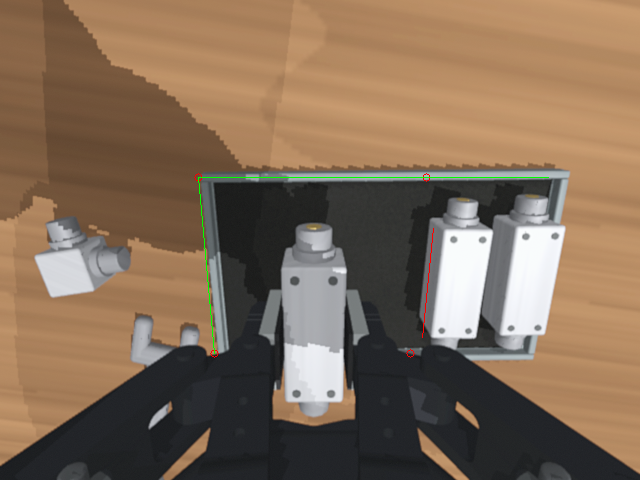

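The overlay shows the open-end lip's inner edge at column ~214, against 200 predicted. The nearest filter's edge is ~4 px right of prediction and the x lip fits within 3 px. I shift about 4 mm in +y and 2 mm in x, then lower.

>>> arm_command(
  plan=[
    {"dp": [-2, 4, 10], "spin": 0},
    {"dp": [0, 0, 15], "spin": 0},
    {"dp": [0, 0, 10], "spin": 0},
    {"dp": [0, 0, 5], "spin": 0},
    {"dp": [0, 0, 3], "spin": 0},
  ],
)

```text
clock: 9.0
position: [0.6298, 0.1405, 0.1837]
ee_rot: [-0.078, 0.997, -0.0, -0.001]
ft_force: [-0.1, 0.7, -0.6]
grip_width: 0.27
grasp_force: 49.3
```

>>> arm_command(
  plan=[
    {"dp": [0, 0, 1], "spin": 0},
    {"dp": [0, 0, 1], "spin": 0},
    {"dp": [0, 0, 0], "spin": 0},
  ],
)

```text
clock: 9.3
position: [0.6301, 0.1406, 0.1829]
ee_rot: [-0.078, 0.997, -0.0, 0.0]
ft_force: [-0.3, 0.2, -1.0]
grip_width: 0.268
grasp_force: 49.3
```

>>> arm_command(
  plan=[
    {"dp": [0, 0, 0.5], "spin": 0},
    {"dp": [0, 0, 0.5], "spin": 0},
    {"dp": [0, 0, 0], "spin": 0},
  ],
)

```text
clock: 9.6
position: [0.6301, 0.1406, 0.1822]
ee_rot: [-0.077, 0.997, -0.0, 0.0]
ft_force: [-1.2, -0.3, 3.8]
grip_width: 0.268
grasp_force: 49.9
```

Contact at 3.8 N. Opening gently.

>>> arm_command(
  plan=[
    {"dp": [0, 0, 0], "spin": 0},
    {"dp": [0, 0, 0], "spin": 0},
    {"dp": [0, 0, 0], "spin": 0},
    {"dp": [0, 0, 0], "spin": 0},
  ],
  grip=0.1,
)

```text
clock: 10.0
position: [0.63, 0.1406, 0.1816]
ee_rot: [-0.078, 0.997, -0.0, -0.0]
ft_force: [-0.2, 0.1, -1.1]
grip_width: 0.447
grasp_force: 0.0
```

>>> arm_command(
  plan=[
    {"dp": [0, 0, -15], "spin": 0},
    {"dp": [0, 0, -30], "spin": 0},
    {"dp": [0, 0, -40], "spin": 0},
    {"dp": [0, 0, -20], "spin": 0},
    {"dp": [0, 0, 0], "spin": 0},
  ],
)

```text
clock: 10.5
position: [0.6306, 0.1414, 0.2914]
ee_rot: [-0.078, 0.997, 0.0, 0.003]
ft_force: [-0.5, 0.3, 0.2]
grip_width: 0.45
grasp_force: 0.0
```

```bash
python3 - <<'E'
from h import *
viewer.camera('wrist');o,im=snap('wrist','w6.png')
s=viewer.camera('scene');cv2.imwrite('pics/scene6.png',s)
a=top(cam('wrist',o),im,.54,.70,.04,.26,.028,1600);b=top(cam('scene'),s,.54,.70,.04,.26,.028,1600)
cv2.imwrite('pics/t6.png',np.hstack([a,b]))
for n in('short_center',):
    for r in finder.find_in('scene',n)[:3]: print(n,round(r['score'],2),np.round(r['position'],3))
need(.459,-.09,.285,3.09)
E
```

```text
short_center 0.79 [ 0.461 -0.094  0.025]
pos [0.6297 0.1404 0.286 ] yaw -2.986 tilt -1.0 need now [ 204.3 -201.2    1.3] spin 0.207 F [-1.   0.9 -0.7] w 0.448 gf 0.0 t 10.7 j [ 0.41  0.68 -1.01  1.5   0.59  1.29  1.06]
 after spin: [ 158.6 -238.9    1. ]
```

View pics/t6.png

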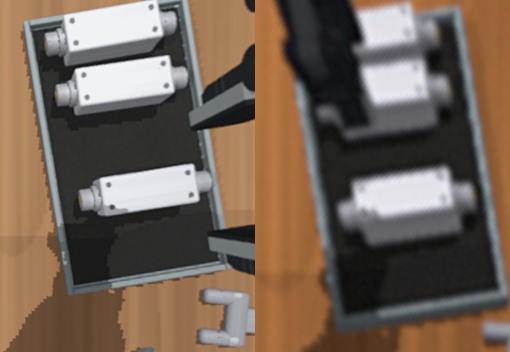

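The picture shows the long filter lying parallel to its two neighbours in the free part, with its face centre at about (150,190) in the left half, inside the lip. That was the tenth and last picture, so the short filter goes by numbers only.

>>> arm_command(
  plan=[
    {"dp": [0, 0, 0], "spin": 0.104},
    {"dp": [0, 0, 0], "spin": 0.103},
    {"dp": [26, -40, 0], "spin": 0},
    {"dp": [26, -40, 0], "spin": 0},
    {"dp": [26, -40, 0], "spin": 0},
  ],
  grip=-1,
)

```text
clock: 11.2
position: [0.5444, 0.0238, 0.2854]
ee_rot: [0.025, 1.0, 0.0, -0.001]
ft_force: [0.1, -1.5, 0.3]
grip_width: 0.998
grasp_force: 0.0
```

>>> arm_command(
  plan=[
    {"dp": [27, -40, 0], "spin": 0},
    {"dp": [27, -40, 0], "spin": 0},
    {"dp": [27, -39, 0], "spin": 0},
    {"dp": [0, 0, 30], "spin": 0},
    {"dp": [0, 0, 0], "spin": 0},
  ],
)

```text
clock: 11.7
position: [0.4564, -0.0928, 0.2541]
ee_rot: [0.029, 1.0, 0.0, -0.002]
ft_force: [-0.0, 1.6, 0.3]
grip_width: 0.999
grasp_force: 0.0
```

```bash
python3 - <<'E'
from h import *
viewer.camera('wrist');viewer.camera('wrist');o,im=snap('wrist','w7.png');C=cam('wrist',o)
for r in finder.find_in('wrist','short_center')[:3]: print(round(r['score'],2),np.round(r['position'],4))
for T in(90,110,130,160):print(T);face(C,im,.458,-.09,.024,r=.055,T=T)
need(.459,-.09,.178,3.09)
E
```

```text
0.59 [ 0.4543 -0.089   0.0239]
90
face 0.4574 -0.088 size mm 55.4 24.1 ang(img) 3.2
110
face 0.4609 -0.0882 size mm 48.4 24.0 ang(img) 2.9
130
face 0.4645 -0.0883 size mm 41.2 24.0 ang(img) 3.2
160
face 0.4687 -0.0885 size mm 30.7 23.2 ang(img) 3.4
pos [ 0.4597 -0.0878  0.2576] yaw 3.094 tilt -1.0 need now [ 0.7 -2.3 79.6] spin 0.004 F [ 0.2 -0.1 -0.2] w 0.999 gf 0.0 t 11.9 j [ 1.12  0.33 -1.14  1.99  0.35  1.04  1.34]
 after spin: [ 0.6 -2.2 79.6]
```

The full outline measures 55.4×24.1 mm, which matches the part. Its centre is (0.457, -0.088) at -3.1°. Descending and gripping.

>>> arm_command(
  plan=[
    {"dp": [2, 0, 25], "spin": 0.006},
    {"dp": [0, 0, 25], "spin": 0},
    {"dp": [0, 0, 18], "spin": 0},
    {"dp": [0, 0, 11], "spin": 0},
    {"dp": [0, 0, 0], "spin": 0},
  ],
)

```text
clock: 12.4
position: [0.4571, -0.0884, 0.1772]
ee_rot: [0.028, 1.0, 0.001, -0.001]
ft_force: [-0.3, -0.1, 0.3]
grip_width: 0.998
grasp_force: 0.0
```

>>> arm_command(
  plan=[
    {"dp": [0, 0, 0], "spin": 0},
    {"dp": [0, 0, 0], "spin": 0},
    {"dp": [0, 0, 0], "spin": 0},
    {"dp": [0, 0, 0], "spin": 0},
    {"dp": [0, 0, 0], "spin": 0},
  ],
  grip=1,
  newtons=50,
)

```text
clock: 12.9
position: [0.4571, -0.0899, 0.1783]
ee_rot: [0.029, 1.0, -0.0, 0.0]
ft_force: [-1.6, 0.8, 7.4]
grip_width: 0.269
grasp_force: 49.4
```

>>> arm_command(
  plan=[
    {"dp": [0, 0, 0], "spin": 0},
    {"dp": [0, 0, 0], "spin": 0},
    {"dp": [0, 0, 0], "spin": 0},
  ],
)

```text
clock: 13.2
position: [0.4571, -0.0899, 0.1783]
ee_rot: [0.029, 1.0, -0.0, 0.0]
ft_force: [-2.2, -0.2, 6.8]
grip_width: 0.269
grasp_force: 49.4
```

>>> arm_command(
  plan=[
    {"dp": [0, 0, -20], "spin": 0},
    {"dp": [0, 0, -30], "spin": 0},
    {"dp": [0, 0, -30], "spin": 0},
    {"dp": [0, 0, 0], "spin": -0.128},
    {"dp": [0, 0, 0], "spin": 0},
  ],
)

```text
clock: 13.7
position: [0.4569, -0.0901, 0.2583]
ee_rot: [-0.036, 0.999, -0.001, 0.001]
ft_force: [-0.2, -0.7, -1.9]
grip_width: 0.268
grasp_force: 49.3
```

>>> arm_command(
  plan=[
    {"dp": [-36, -33.5, 0], "spin": 0},
    {"dp": [-36, -33.5, 0], "spin": 0},
    {"dp": [-36, -33.5, 0], "spin": 0},
    {"dp": [-36, -33.5, 0], "spin": 0},
    {"dp": [0, 0, 0], "spin": 0},
  ],
)

```text
clock: 14.2
position: [0.6122, -0.2181, 0.2552]
ee_rot: [-0.031, 1.0, 0.0, -0.0]
ft_force: [-0.8, 0.6, -1.1]
grip_width: 0.266
grasp_force: 49.3
```

>>> arm_command(
  plan=[
    {"dp": [0, 0, 15], "spin": 0},
    {"dp": [0, 0, 15], "spin": 0},
    {"dp": [0, 0, 0], "spin": 0},
    {"dp": [0, 0, 0], "spin": 0},
  ],
)

```text
clock: 14.6
position: [0.6092, -0.2127, 0.2271]
ee_rot: [-0.035, 0.999, 0.0, -0.001]
ft_force: [-0.9, -0.2, -0.1]
grip_width: 0.267
grasp_force: 49.3
```

```bash
python3 - <<'E'
from h import *
need(.611,-.212,.1823,3.217)
def tf(C,im,z,s,yw,s0=1000):
    # rectify in tray frame: 1px=1mm, X right -60..60, Y up -80..80 about s
    g=np.array([(-.06,.1),(-.06,-.08),(.06,-.08),(.06,.1)]);c,q=np.cos(yw),np.sin(yw)
    src=np.float32([proj(C,(s[0]+c*X-q*Y,s[1]+q*X+c*Y,z)) for X,Y in g])
    H=cv2.getPerspectiveTransform(src,np.float32([((X+.06)*s0,(.1-Y)*s0) for X,Y in g]));return cv2.warpPerspective(im,H,(120,180))
o,im=snap('wrist','w8.png');C=cam('wrist',o)
a=cv2.cvtColor(tf(C,im,.010,(.611,-.212),.075),cv2.COLOR_BGR2GRAY)
print('end lip: Y -70..-45 for X=-30,-25,-20');
for X in(-30,-25,-20): print(X,[int(a[100-Y,60+X]) for Y in range(-70,-44)])
print('side lip: X -55..-28 for Y=-40,0,30')
for Y in(-40,0,30): print(Y,[int(a[100-Y,60+X]) for X in range(-55,-27)])
b=cv2.cvtColor(tf(C,im,.028,(.611,-.212),.075),cv2.COLOR_BGR2GRAY)
print('nearest filter top: Y 45..70');
for X in(-12,-6): print(X,[int(b[100-Y,60+X]) for Y in range(45,71)])
E
```

```text
pos [ 0.6092 -0.2127  0.2271] yaw -3.071 tilt -1.0 need now [-1.9  0.6 44.8] spin -0.005 F [-0.9 -0.2 -0.1] w 0.267 gf 49.3 t 14.6 j [ 0.92  0.72 -0.93  1.55  0.61  1.18  1.52]
 after spin: [-1.9  0.6 44.8]
end lip: Y -70..-45 for X=-30,-25,-20
-30 [104, 103, 105, 104, 104, 104, 104, 103, 110, 119, 118, 112, 76, 74, 94, 38, 32, 34, 33, 34, 34, 31, 33, 33, 33, 33]
-25 [99, 99, 100, 99, 100, 100, 99, 99, 107, 118, 118, 112, 76, 75, 95, 40, 34, 33, 32, 33, 32, 34, 32, 33, 34, 33]
-20 [98, 98, 98, 98, 98, 97, 99, 98, 104, 118, 117, 111, 78, 74, 95, 43, 33, 35, 33, 33, 33, 35, 33, 34, 32, 32]
side lip: X -55..-28 for Y=-40,0,30
-40 [141, 131, 93, 91, 85, 87, 88, 91, 95, 97, 97, 97, 96, 100, 119, 120, 115, 82, 29, 27, 28, 31, 34, 32, 32, 34, 33, 32]
0 [141, 140, 138, 135, 134, 131, 128, 126, 131, 102, 95, 99, 97, 98, 118, 116, 114, 76, 30, 28, 28, 32, 33, 33, 34, 35, 35, 34]
30 [149, 148, 149, 149, 148, 147, 144, 143, 142, 121, 91, 93, 96, 104, 163, 176, 177, 137, 51, 46, 47, 51, 50, 52, 51, 50, 50, 52]
nearest filter top: Y 45..70
-12 [32, 35, 35, 34, 33, 32, 66, 109, 108, 109, 109, 108, 110, 172, 229, 246, 244, 202, 183, 228, 249, 246, 247, 246, 245, 246]
-6 [33, 33, 33, 32, 34, 32, 62, 109, 108, 108, 107, 108, 109, 167, 224, 243, 242, 245, 247, 248, 246, 243, 244, 241, 229, 231]
```

The lip edges fall at Y = -58.3 and X = -37.9, and the nearest filter's side at Y = +58. These match the tray's dimensions, so the spot (0.611, -0.212) is confirmed. Lowering.

>>> arm_command(
  plan=[
    {"dp": [-2, 0.5, 10], "spin": -0.005},
    {"dp": [0, 0, 15], "spin": 0},
    {"dp": [0, 0, 10], "spin": 0},
    {"dp": [0, 0, 5], "spin": 0},
    {"dp": [0, 0, 3], "spin": 0},
  ],
)

```text
clock: 15.15
position: [0.6116, -0.2126, 0.1838]
ee_rot: [-0.038, 0.999, 0.0, -0.0]
ft_force: [0.7, -0.1, -1.0]
grip_width: 0.269
grasp_force: 49.3
```

>>> arm_command(
  plan=[
    {"dp": [0, 0, 0.7], "spin": 0},
    {"dp": [0, 0, 0.7], "spin": 0},
    {"dp": [0, 0, 0], "spin": 0},
    {"dp": [0, 0, 0], "spin": 0},
  ],
)

```text
clock: 15.55
position: [0.6119, -0.2128, 0.1837]
ee_rot: [-0.038, 0.999, -0.0, 0.0]
ft_force: [0.1, -0.0, -0.6]
grip_width: 0.269
grasp_force: 49.3
```

>>> arm_command(
  plan=[
    {"dp": [0, 0, 0.6], "spin": 0},
    {"dp": [0, 0, 0.6], "spin": 0},
    {"dp": [0, 0, 0], "spin": 0},
  ],
)

```text
clock: 15.85
position: [0.6119, -0.2127, 0.1824]
ee_rot: [-0.038, 0.999, -0.0, 0.0]
ft_force: [-0.9, 0.0, 3.1]
grip_width: 0.27
grasp_force: 49.8
```

Contact at 3.1 N. Releasing, retreating and checking.

>>> arm_command(
  plan=[
    {"dp": [0, 0, 0], "spin": 0},
    {"dp": [0, 0, 0], "spin": 0},
    {"dp": [0, 0, 0], "spin": 0},
    {"dp": [0, 0, 0], "spin": 0},
  ],
  grip=0.1,
)

```text
clock: 16.25
position: [0.6118, -0.2127, 0.182]
ee_rot: [-0.038, 0.999, -0.0, -0.0]
ft_force: [0.4, -0.5, 0.6]
grip_width: 0.449
grasp_force: 0.0
```

>>> arm_command(
  plan=[
    {"dp": [0, 0, -15], "spin": 0},
    {"dp": [0, 0, -30], "spin": 0},
    {"dp": [0, 0, -40], "spin": 0},
    {"dp": [0, 0, -40], "spin": 0},
    {"dp": [0, 0, 0], "spin": 0},
  ],
)

```text
clock: 16.75
position: [0.6133, -0.212, 0.3143]
ee_rot: [-0.038, 0.999, -0.001, 0.004]
ft_force: [-0.2, 0.4, 0.1]
grip_width: 0.451
grasp_force: 0.0
```

```bash
python3 - <<'E'
from h import *
viewer.camera('wrist');viewer.camera('wrist');o,im=snap('wrist','w9.png');C=cam('wrist',o)
print('short'); 
for T in(100,140,180): face(C,im,.611,-.19,.028,r=.075,T=T)
for r in finder.find_in('wrist','short_center')[:4]: print(round(r['score'],2),np.round(r['position'],4))
s=viewer.camera('scene')
print('scene, long then short')
face(cam('scene'),s,.63,.16,.028,r=.09,T=150);face(cam('scene'),s,.611,-.19,.028,r=.075,T=150)
need(.611,-.212,.3,3.217)
E
```

```text
short
face 0.6725 -0.2566 size mm 28.8 11.9 ang(img) 12.1
face 0.6697 -0.1592 size mm 10.6 38.2 ang(img) 67.2
face 0.6116 -0.19 size mm 154.7 64.0 ang(img) 85.7
face 0.566 -0.1759 size mm 122.4 4.3 ang(img) 85.7
face 0.6153 -0.2118 size mm 24.2 59.9 ang(img) 86.2
face 0.6045 -0.1425 size mm 24.1 54.9 ang(img) 85.2
face 0.602 -0.1185 size mm 7.0 44.5 ang(img) 90.0
face 0.6128 -0.2119 size mm 23.4 52.3 ang(img) 86.2
face 0.6043 -0.1425 size mm 23.3 53.1 ang(img) 85.4
0.58 [ 0.6108 -0.2125  0.027 ]
scene, long then short
face 0.6335 0.1389 size mm 25.3 80.6 ang(img) 80.9
face 0.6181 0.2074 size mm 25.9 79.9 ang(img) 81.5
face 0.6118 0.2375 size mm 25.0 78.0 ang(img) 90.0
face 0.61 -0.2149 size mm 24.9 42.5 ang(img) 86.2
face 0.6078 -0.145 size mm 24.6 51.6 ang(img) 85.3
face 0.6069 -0.1198 size mm 9.5 32.8 ang(img) 90.0
pos [ 0.6115 -0.2127  0.3063] yaw -3.066 tilt -1.0 need now [0.4 0.8 6.3] spin -0.0 F [-0.4 -1.1 -0.5] w 0.451 gf 0.0 t 17.0 j [ 0.94  0.65 -0.98  1.48  0.54  1.31  1.56]
 after spin: [0.4 0.8 6.3]
```

Both filters lie flat within 1° of their neighbours, centred in the free parts, and the gripper is clear.

```bash
python3 -c "
from workcell import manip
print(manip.hand_in())"
```

```text
the job is handed in; nothing more can be done
None
```

Both filters were set down gently in their own grey trays, centred in the free part of the row and within 1° of the filters already there; the job was handed in at about 17 s, with no verdict returned.

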